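Dust cap into a rebuilt pump

TASK

The rebuilt pump is ready for storage and its open inlet neck must be closed against grit: take the orange dust cap out of the tray by its two sprung tabs and, with the tabs squeezed in, ease its plug into the neck and press it down against the sprung seal plate until its flange is fully home on the rim. Then let the tabs spring out so that the lugs lock under the rim, and let go. The pump is only roughly placed on its plate, so find the opening and the depth by feel; never force the cap or crush its tabs, and leave everything else on the bench where it is.

Things in the scene. Friction and masses are not known exactly. Their poses are not given: they have to be found in the camera images.
- cap: Orange plastic dust cap, about 75 g, standing plug-down in the tray. Origin: centre of its underside; z up. Plug 45 mm in diameter (chamfered to 42.4 mm at the foot) from 0 to 12 mm height; flange 62 mm in diameter, underside at 12 mm, top face at 15 mm. Two upright finger tabs stand on the flange at +y and -y. Fits at any yaw. Bears under 30 N of pressing.
- cap_grip (a point): Point on the cap's axis midway between its two finger tabs, 27 mm above the cap's origin. Each ribbed tab is 20 mm wide along cap x and reaches from 15 to 37 mm above the origin; outer faces 44 mm apart when free, 34 mm fully squeezed; squeeze along cap y. Below the flange each tab carries a dark grey lug.
- tab_left (a joint): Tab on the cap's +y side with its lug: 0 free, 0.005 m fully squeezed towards the axis. Its spring pushes out with 5 N when free, 12 N fully in. Lug: 10 mm wide, 3.5 to 6.5 mm above the cap's origin, flat above and below; reaches 27 mm from the axis when free, 22 mm (inside the plug) when squeezed.
- tab_right (a joint): The same tab and lug on the cap's -y side: 0 free, 0.005 m fully squeezed towards the axis. The thin tabs bear a pinch of about 70 N at most; 20 to 40 N is plenty.
- stand: Dark steel holding plate, 180 x 130 x 12 mm (its x, y, z), fixed. Origin: centre of its underside; z up. On it a grey cast pump stands upright, clamped by hand on packing: fast, but up to 5 mm off the plate's centre along plate x and y and up to 3.5 mm higher or lower than nominal. On the pump an aluminium inlet neck, 66 mm outside, 24 mm deep, mouth up; its rim is the highest part.
- mouth (a point): NOMINAL centre of the neck's mouth at rim level, 113 mm above the stand's origin; it moves with the stand, and the real mouth is off by the pump's play (5 mm in x and y, 3.5 mm in z). Mouth: bore 47.2 mm for the top 4 mm (an inward lip with a sharp edge), below it 58 mm wide; the lugs lock under the lip.
- seat (a point): NOMINAL centre of the flat brass seal plate's top in the neck, 9 mm below mouth, same play. Sprung, yields down to 8 mm: 2.5 N at the foot's first touch, 5.5 N with the flange on the rim (hard stop). Lugs clear the lip's underside once the flange is within 1.5 mm of the rim; let out there they hold, and the plate lifts the cap by that 1.5 mm.
- tray: Shallow steel tray, 230 x 170 mm, rim 15 mm high, floor 2 mm thick; heavy, fixed. Origin: centre of its underside.
- hex_bolt: Loose steel bolt lying in a corner of the tray, 36 mm long, 15 mm high; a bystander.
- red_plug: Small red blanking plug, 26 mm wide, 13 mm high, in the tray; belongs to another port, a bystander.
- spray_can: Blue and yellow spray can, 65 mm wide, 184 mm tall, a bystander. Origin: centre of its foot.
- ratchet: Steel ratchet handle, 220 mm long, lying between pump and tray, a bystander.
- screwdriver: Orange screwdriver, 200 mm, lying near the robot, a bystander.
- deep_socket: Steel socket, 28 mm wide, 62 mm tall, standing, a bystander.
There are look-alikes about, which are no part of the job. Of the things that look like the cap, the largest one is meant.

How it is judged:
On the way, in this order (a step that is already met when the one before it is completed fails the run):
1. the cap is lifted clear of the tray with both tabs squeezed in (z of cap in the frame of tray above 0.04 m and value of joint each of tab_left, tab_right above 0.0035 m), for 0.1 s.
2. the plug is down in the neck with both tabs still squeezed in (z of cap in the frame of mouth below -0.0065 m and horizontal distance between cap and mouth below 0.0105 m and value of joint each of tab_left, tab_right above 0.003 m), for 0.1 s.
At the end, for the whole second after the job is handed in: The cap is level (within 4 degrees) in the neck, underside 5.5 to 17.5 mm below the nominal rim and within 10.5 mm of the nominal axis, both tabs out to within 1.2 mm of free, locked under the lip with the sprung plate bearing on it (over 3 N between cap and pump), at rest and let go (z of cap in the frame of mouth between -0.0175 and -0.0055 m and horizontal distance between cap and mouth below 0.0105 m and angle between cap's own z axis and vertical below 0.07 rad and value of joint each of tab_left, tab_right below 0.0012 m and linear speed of cap below 0.01 m/s and contact force between the fingers and cap below 0.1 N and contact force between cap and stand above 3 N); the robot touches nothing.
It fails at once if the cap is forced: more than 30 N between the cap and the pump's neck or seal plate (contact force between cap and stand above 30 N).
It fails at once if a tab is crushed: more than 150 N between fingers and cap (both tabs together) (contact force between the fingers and cap above 150 N).
It fails at once if a bystander is moved by more than 30 mm (distance of any of hex_bolt, red_plug, spray_can, ratchet, screwdriver, deep_socket from where it was at the start of the episode above 0.03 m).
It also fails if it takes over 61 s, if anything falls off the work surface, if the arm or the gripper's body presses on something with over 40 N, if the wrist force passes 120 N, or if a joint passes its speed limit or range.

ROBOT

A 6-joint arm with a two-finger parallel gripper is mounted at the origin on the work surface. World frame = base frame: x ahead of the robot, y to its left, z up, the work surface at z = 0. Lengths are in m, angles in rad, forces in N, time in s.
With the tool pointing down it reaches from about 0.275 to 0.75 m from the base axis. Payload 10.2 kg.
Tool frame: the origin (TCP) lies between the finger pads; the fingertips stand bot.tip_reach ahead of it and the grasp point (between the pads) lies 5 mm behind it (bot.tip_reach is the distance from the TCP to the fingertips, in m); z points along the fingers, y is the line along which they close (so a half turn about z gives the same grasp; the last joint's range is limited). The gripper opens to 85 mm and grips with 20 to 120 N. Pads are 22 mm wide; open, the fingers measure 114 mm over their backs; the gripper's body (76 mm by 85 mm) begins 54 mm behind the grasp point. The pads swing forward as they close: fully open they stand 13 mm farther back than shut.
Start: joints at [-1.571, 0.313, 1.498, -0, 1.331, -0.223], TCP at [0.116, -0.512, 0.245] pointing down, gripper open.
Joint ranges: [-2.94, 2.94], [-0.97, 2.17], [0.19, 2.56], [-1.23, 4.37], [0.02, 3.11], [-2.88, 2.88]. Speed limits (rad/s): [2.39, 2.39, 3.01, 3.14, 3.14, 3.14].

INTERFACE

Orientations are given as a unit quaternion [w, x, y, z].
In Python, from bench import bot gives the robot as it stands.
- The arm moves only by the tool play_rows, never from a script. Its argument "moves" is a list of rows, each a list of 2 entries, a list of its own where there are three numbers: the shift along the tool's x, y, z in cm, then the turn about the tool's z in degrees. In form: [[[tx, ty, tz], spin], ...]. A call has 1 to 10 rows; each row shifts and turns the commanded pose from where the row before left it, along the tool's axes as they then stand; what a row does not reach is not made up. A row lasts 1/8 s, in which the tool goes at most 62.5 mm and 10.7 degrees, less where a joint would pass 70% of its speed; a pose out of reach is approached as far as the arm can. A call is refused whole if a number of a shift passes 6.25 or a number of a turn 10.7, either way. A call with a gripper value outside its range is refused whole. "claw" is the opening in per cent of the stroke, from 0 (shut) to 100 (fully open), set as the call begins (left out, the last holds). The fingers move at their own pace and stop on an object; "force" is the grip in N (left out, the last holds). Time passes only in rows, so rows that do not move let the fingers close. It gives the time, the measured TCP pose, the force, the opening and the grip force at its end, in the units of the state.
- bot.sense(): the state, without advancing time (a new reading comes with each control period).
- bot.capture(name): name is "scene" or "top" or "wrist"; returns (picture, depth): 400x640x3 uint8, red, green, blue; 400x640 float32, m along the optical axis (not along the pixel's ray), 0 where there is no reading.
- bot.get_calibration(name): a dict with "intrinsics" (3x3 intrinsics, pixels), "distortion" ([k1, k2, p1, p2, k3] as OpenCV has them; the pictures are not rectified), "rvec" (rotation vector, rad) and "tvec" (3), from world to camera coordinates, as OpenCV has them. Camera axes: x right, y down, z forward; pixel columns grow to the right and rows downward; lengths in m; the calibration is good to about 2 mm. A picture is of the moment at which its call begins: read the wrist's pose just before it. get_calibration takes no time and is no camera call; for the wrist camera it gives the pose at the moment of the call.
- bot.sign_off(): hands the job in; it is judged then, once.
The state is a dict: "t": time; "joints": joint angles; "dq": joint speeds; "joint_efforts": joint torques, N m; "tcp_pos": TCP position; "orientation": TCP orientation; "force": force on the tool from outside, world axes, zero at the start; "ft_torque": the same for the moment, N m; "opening": finger opening in m; "grasp_force": force on a finger pad.
Only numpy, scipy, OpenCV 4.12 (cv2) and the standard library are available. Lean on these libraries where they do the work, as an engineer would, in place of code of your own. Each camera call takes 0.05 s, during which the arm holds its last target. There are 200 camera calls.

## Working session

There is one attempt and no reset: what is moved stays moved. The work goes in short steps, Python scripts to look and compute and a tool call to move; the robot and the scene stay as the last step left them, time stands still between calls to the robot, and variables do not carry over. Pictures are saved under pics/ and viewed, at most 10 in all, crops included, and the job is handed in when it is done.

Besides the shell and the picture viewer there is one more tool, called after "Request:" as name(argument=value, ...), one argument or row to a line, values as JSON. play_rows: Moves the arm, as the interface text tells. Its arguments: {"type":"object","properties":{"moves":{"type":"array"},"claw":{"type":"number"},"force":{"type":"number"}},"required":["moves"]}

```bash
mkdir -p pics
cat > h.py <<'E'
import numpy as np, cv2
from bench import bot
def cap(n):
    c=bot.get_calibration(n); p,d=bot.capture(n); return p,d,c
def pts(px,d,c):
    """pixels Nx2 -> world points using depth"""
    px=np.asarray(px,float).reshape(-1,2)
    K=np.array(c['intrinsics']);u=cv2.undistortPoints(px[:,None],K,np.array(c['distortion']))[:,0]
    z=np.array([d[int(round(y)),int(round(x))] for x,y in px])
    P=np.c_[u*z[:,None],z]; R=cv2.Rodrigues(np.array(c['rvec']))[0]
    return (P-np.ravel(c['tvec']))@R
def ray(px,zp,c):
    px=np.asarray(px,float).reshape(-1,2)
    K=np.array(c['intrinsics']);u=cv2.undistortPoints(px[:,None],K,np.array(c['distortion']))[:,0]
    R=cv2.Rodrigues(np.array(c['rvec']))[0]; o=-R.T@np.ravel(c['tvec'])
    D=np.c_[u,np.ones(len(u))]@R
    return o+D*((zp-o[2])/D[:,2])[:,None]
def save(n,p): cv2.imwrite('pics/'+n+'.png',p[:,:,::-1])
E
python3 - <<'E'
from h import *
p,d,c=cap('top'); save('top0',p); np.savez('top0.npz',p=p,d=d)
p,d,c=cap('scene'); save('scene0',p); np.savez('scene0.npz',p=p,d=d)
print(bot.sense(),bot.tip_reach)
E
```

```text
{'t': 0.1, 'joints': array([-1.57140500e+00,  3.13407980e-01,  1.49834676e+00, -2.56171720e-06,
        1.33103792e+00, -2.23426943e-01]), 'dq': array([-0.00287389, -0.00362268, -0.00208839, -0.00131077,  0.00115377,
       -0.00058808]), 'joint_efforts': array([ 2.58216947e-03, -4.12897360e+01, -2.60140336e+01, -2.25839276e-04,
        3.01349064e-03, -3.80675783e-05]), 'tcp_pos': array([ 0.1159879 , -0.51180446,  0.24479058]), 'orientation': array([-5.96380996e-04,  9.93800206e-01,  1.11179094e-01,  6.58342412e-05]), 'force': array([-0.82244934, -0.35480055,  0.41255081]), 'ft_torque': array([-0.0169828 , -0.00164308,  0.05166402]), 'grasp_force': 0.0, 'opening': 0.0852160829992341} 0.014
```

View pics/top0.png

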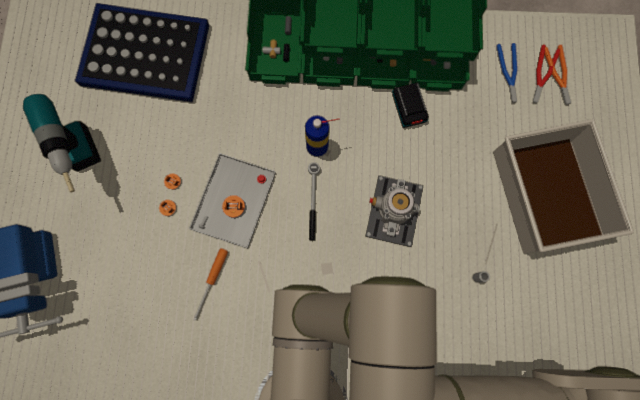

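View pics/scene0.png

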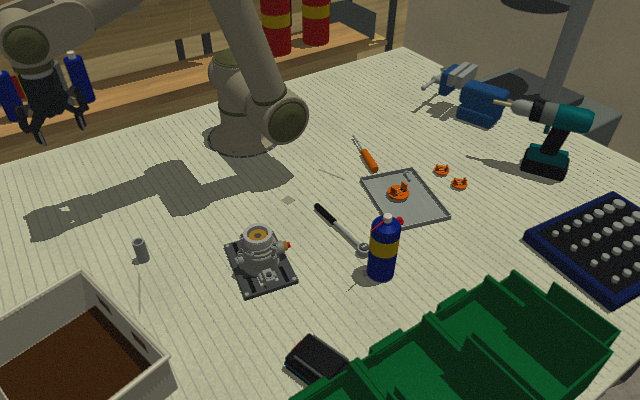

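The top view shows three orange caps. The one in the tray at (233,207) is clearly the largest; smaller look-alikes are at (173,181) and (168,208). The neck is at (400,202) and the red plug at (262,180). I'll choose the tray cap and check it in a crop while measuring.

```bash
python3 - <<'E'
from h import *
z=np.load('top0.npz');p,d=z['p'],z['d'];c=bot.get_calibration('top')
hsv=cv2.cvtColor(p,cv2.COLOR_RGB2HSV)
m=((hsv[...,0]>4)&(hsv[...,0]<16)&(hsv[...,1]>180)&(hsv[...,2]>110)).astype(np.uint8)
m=cv2.morphologyEx(m,cv2.MORPH_CLOSE,np.ones((7,7)))
n,l,s,ce=cv2.connectedComponentsWithStats(m)
for i in range(1,n):
    if s[i,4]>60: print(s[i],ce[i],pts(ce[i],d,c)[0].round(4), ray(ce[i],0.02,c)[0].round(4))
# tray floor, stand, neck
for q in [(225,180),(400,202),(376,182),(417,185),(372,235),(409,240),(317,125),(312,200)]: print(q,pts(q,d,c)[0].round(4))
# cap & neck heights
ys,xs=np.mgrid[180:225,380:422]; P=pts(np.c_[xs.ravel(),ys.ravel()],d,c)
k=P[:,2]>0.105; print('neck',P[k].min(0),P[k].max(0),P[k].mean(0),k.sum())
(mx,my),_,_=cv2.fitEllipse(np.c_[xs.ravel(),ys.ravel()][k].astype(np.float32)),0,0
E
python3 - <<'E'
import cv2
a=cv2.imread('pics/top0.png')
x=cv2.resize(a[185:230,208:258],None,fx=8,fy=8,interpolation=cv2.INTER_CUBIC);y=cv2.resize(a[172:248,360:430],None,fx=5.6,fy=4.74)[:360]
import numpy as np
cv2.imwrite('pics/crop0.png',np.hstack([x,y[:360,:392]]))
E
```

```text
[545  45  22  42 389] [557.85347044  67.218509  ] [ 0.9902 -0.7139 -0.0049] [ 0.9763 -0.7009  0.02  ]
[165 175  15  14 162] [171.91975309 181.06790123] [0.581  0.3959 0.0104] [0.5786 0.3928 0.02  ]
[223 197  21  20 320] [233.11875 205.9875 ] [0.5152 0.216  0.0233] [0.5159 0.2167 0.02  ]
[160 201  15  14 164] [167.17073171 207.36585366] [0.5047 0.3995 0.0133] [0.5034 0.3973 0.02  ]
[207 249  20  35 255] [216.41568627 265.76470588] [0.3495 0.2457 0.0267] [0.35   0.2471 0.02  ]
(225, 180) [5.940e-01 2.499e-01 3.000e-04]
(400, 202) [ 0.5301 -0.2306  0.1038]
(376, 182) [ 0.6083 -0.1789  0.0018]
(417, 185) [ 0.603  -0.2936  0.0093]
(372, 235) [ 0.4543 -0.17    0.0123]
(409, 240) [ 0.4456 -0.2719  0.0106]
(317, 125) [ 0.7007 -0.0069  0.182 ]
(312, 200) [ 5.439e-01 -3.000e-04  1.710e-02]
neck [ 0.25686493 -0.26358361  0.10501486] [ 0.56422577 -0.02983123  1.3052388 ] [ 0.5250681  -0.22479307  0.1401542 ] 282Traceback (most recent call last):
  File "<stdin>", line 14, in <module>
ValueError: too many values to unpack (expected 2)
```

View pics/crop0.png

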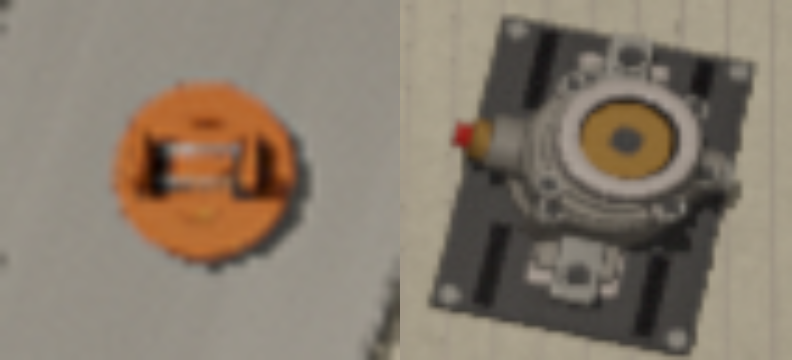

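The crop shows the tray cap, largest of the three, with tabs left and right at about (150,165) and (262,165), so the squeeze line is nearly along world y. The brass seal plate is visible inside the light rim. Moving above the cap.

Request:
play_rows(
  moves=[
    [[3.4, -3.9, 0], 0],
    [[3.4, -3.9, 0], 0],
    [[3.4, -3.9, 0], 0],
    [[3.4, -3.9, 0], 0],
    [[3.4, -3.9, 0], 0],
    [[3.4, -3.9, 0], 0],
    [[3.4, -3.9, 0], 0],
    [[3.4, -3.9, 0], 0],
  ],
)

```text
t: 1.1
tcp_pos: [0.3127, -0.146, 0.2453]
orientation: [0.0, 0.994, 0.111, 0.0]
force: [0.6, -0.9, 0.9]
opening: 0.0853
grasp_force: 0.0
```

Request:
play_rows(
  moves=[
    [[3.4, -3.9, 0], 0],
    [[3.4, -3.9, 0], 0],
    [[3.4, -3.9, 0], 0],
    [[3.4, -3.9, 0], 0],
    [[3.4, -3.9, 0], 0],
    [[3.4, -3.9, 0], 0],
    [[3.4, -3.9, 0], 0],
    [[0, 0, 0], 0],
  ],
)

```text
t: 2.1
tcp_pos: [0.4844, 0.1734, 0.2444]
orientation: [-0.0, 0.994, 0.113, -0.001]
force: [-0.0, -0.2, -0.0]
opening: 0.0854
grasp_force: 0.0
```

```bash
cat > look.py <<'E'
from h import *
import sys
p,d,c=cap('wrist'); save(sys.argv[1],p); np.savez(sys.argv[1],p=p,d=d)
hsv=cv2.cvtColor(p,cv2.COLOR_RGB2HSV)
m=((hsv[...,0]>3)&(hsv[...,0]<18)&(hsv[...,1]>150)&(hsv[...,2]>60)).astype(np.uint8)
ys,xs=np.nonzero(m); P=pts(np.c_[xs,ys],d,c); 
k=(np.hypot(P[:,0]-.515,P[:,1]-.216)<.06)&(P[:,2]>0)
print('n',k.sum(),'zpct',np.percentile(P[k,2],[2,25,50,75,98]).round(4))
f=k&(abs(P[:,2]-.017)<.004); (a,r)=cv2.minEnclosingCircle((P[f][:,:2]*1000).astype(np.float32)); print('flange circle',a,r)
t=k&(P[:,2]>.030); T=P[t]
_,lab,cc=cv2.kmeans((T[:,:2]*1000).astype(np.float32),2,None,(3,50,.1),5,0); print('tabs',cc, [np.sum(lab==i) for i in (0,1)], np.percentile(T[:,2],98))
v=cc[1]-cc[0]; print('axis deg',np.degrees(np.arctan2(v[1],v[0])),np.hypot(*v),cc.mean(0))
s=bot.sense(); print(s['tcp_pos'],s['orientation'],s['t'])
E
python3 look.py w1
```

```text
n 2541 zpct [0.0144 0.0155 0.0161 0.0171 0.0385]
flange circle (519.5288696289062, 217.73916625976562) 30.77711296081543
tabs [[518.227   236.30704]
 [525.91113 197.02214]] [np.int64(140), np.int64(134)] 0.37177429741505225
axis deg -78.93265 40.029354 [522.0691  216.66458]
[0.48394505 0.17198178 0.24449747] [ 6.17764322e-05  9.93685746e-01  1.12196141e-01 -8.12997816e-04] 2.15
```

View pics/w1.png

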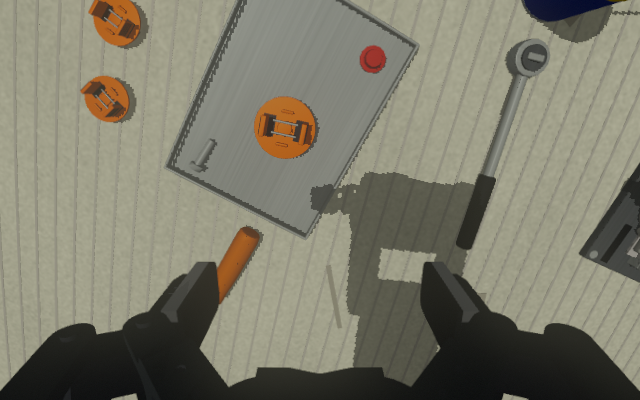

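The wrist view shows the tray cap at (285,127) with its tabs at (267,128) and (303,132), and the red plug and bolt well apart from it. The flange radius measures 30.8 mm, against 31 given. I'll tighten the tab axis estimate.

```bash
sed -i 's/^t=k.*/t=k\&(P[:,2]>.031)\&(P[:,2]<.043)\&(np.hypot(P[:,0]-a[0]\/1000,P[:,1]-a[1]\/1000)<.027); T=P[t]/' look.py; python3 look.py w2
```

```text
n 2549 zpct [0.0143 0.0155 0.0161 0.017  0.0386]
flange circle (519.342529296875, 217.70101928710938) 30.877286911010742
tabs [[519.67255 237.07935]
 [520.10144 198.2289 ]] [np.int64(136), np.int64(111)] 0.03917405753650083
axis deg -89.36749 38.852818 [519.88696 217.65411]
[0.48376602 0.17109674 0.24478103] [ 1.27733310e-04  9.93763556e-01  1.11505865e-01 -6.49105486e-04] 2.2
```

Request:
play_rows(
  moves=[
    [[2.25, -1.9, 1.5], 0],
    [[2.25, -1.9, 1.5], 0],
    [[0, 0, 2], 4.5],
    [[0, 0, 2], 4.5],
    [[0, 0, 0], 0],
    [[0, 0, 0], 0],
  ],
)

```text
t: 2.95
tcp_pos: [0.5199, 0.2176, 0.1764]
orientation: [-0.0, 0.999, 0.033, 0.001]
force: [0.2, 0.5, 0.2]
opening: 0.0853
grasp_force: 0.0
```

```bash
cat >> look.py <<'E'
for lo in (.034,.036):
    t2=k&(P[:,2]>lo)&(P[:,2]<.043)&(np.hypot(P[:,0]-a[0]/1000,P[:,1]-a[1]/1000)<.027); T=P[t2]
    _,lab,cc=cv2.kmeans((T[:,:2]*1000).astype(np.float32),2,None,(3,50,.1),5,0);v=cc[1]-cc[0]
    print(lo,cc.ravel(),np.degrees(np.arctan2(v[1],v[0])),np.hypot(*v))
    for i in (0,1):
        q=(T[lab.ravel()==i][:,:2]*1000).astype(np.float32); print(cv2.minAreaRect(q))
E
python3 look.py w3
```

```text
n 3355 zpct [0.0146 0.0156 0.0161 0.0171 0.0385]
flange circle (519.7146606445312, 217.79713439941406) 30.762393951416016
tabs [[520.2296  237.25897]
 [520.4908  198.45992]] [np.int64(176), np.int64(175)] 0.03892516866328057
axis deg -89.61433 38.799934 [520.3602  217.85944]
[0.51999758 0.21775976 0.17650838] [-1.18760272e-04  9.99451741e-01  3.30975009e-02  8.71396940e-04] 3.0
0.034 [520.1486  237.3005  520.10583 198.3429 ] -90.06293 38.957634
((519.5703735351562, 237.36337280273438), (5.411770343780518, 19.944135665893555), 89.57919311523438)
((519.8349609375, 197.9663848876953), (19.936166763305664, 5.498425483703613), 0.3823387622833252)
0.036 [519.78754 237.32999 519.94354 198.28864] -89.77105 39.041664
((519.560791015625, 237.3276824951172), (5.345208644866943, 19.97697639465332), 88.71241760253906)
((519.8342895507812, 197.95750427246094), (19.93738555908203, 5.494634628295898), 0.29749932885169983)
```

View pics/w3.png

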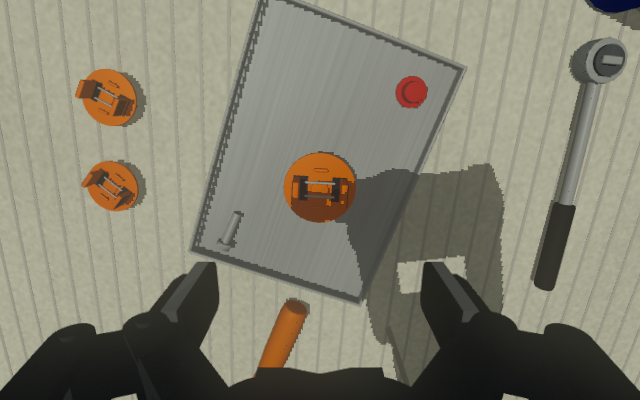

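Cap axis is along world y, with the tabs at y=237 and y=198 mm around centre (519.7, 217.7). I'll turn 3.8°, descend and squeeze, keeping the fingertips just above the flange (top at z=17 mm).

Request:
play_rows(
  moves=[
    [[0, 0, 2.5], 3.8],
    [[0, 0, 3], 0],
    [[0, 0, 3], 0],
    [[0, 0, 3], 0],
    [[0, 0, 2], 0],
    [[0, 0, 0.9], 0],
    [[0, 0, 0], 0],
  ],
  claw=68,
  force=30,
)

```text
t: 3.88
tcp_pos: [0.5199, 0.2182, 0.0317]
orientation: [-0.0, 1.0, -0.0, 0.0]
force: [-0.0, -0.7, 0.0]
opening: 0.058
grasp_force: 0.0
```

Request:
play_rows(
  moves=[
    [[0, 0, 0], 0],
    [[0, 0, 0], 0],
    [[0, 0, 0], 0],
    [[0, 0, 0], 0],
    [[0, 0, 0], 0],
    [[0, 0, 0], 0],
  ],
  claw=30,
  force=30,
)

```text
t: 4.62
tcp_pos: [0.5205, 0.2184, 0.0334]
orientation: [-0.0, 1.0, -0.0, 0.001]
force: [-2.8, -1.2, 10.9]
opening: 0.0324
grasp_force: 30.3
```

Request:
play_rows(
  moves=[
    [[0, 0, -0.3], 0],
    [[0, 0, -1], 0],
    [[0, 0, -2.5], 0],
    [[0, 0, -4], 0],
    [[0, 0, -5], 0],
    [[0, 0, -5], 0],
    [[0, 0, -1], 0],
    [[0, 0, 0], 0],
    [[0, 0, 0], 0],
  ],
)

```text
t: 5.75
tcp_pos: [0.519, 0.2181, 0.2177]
orientation: [0.0, 1.0, -0.0, -0.001]
force: [-0.1, -0.5, -0.4]
opening: 0.0325
grasp_force: 30.4
```

Run:
```python
from h import *
p,d,c=cap('wrist'); np.savez('w4',p=p,d=d)
s=bot.sense();print({k:s[k] for k in('t','tcp_pos','force','ft_torque','opening','grasp_force')})
p2,d2,c2=cap('scene'); 
x=cv2.resize(p2[60:260,300:560],None,fx=1.5,fy=1.5)
save('w4',np.hstack([p[100:400,140:520],x[:300,:390]]))
```

```text
{'t': 5.8, 'tcp_pos': array([0.51907445, 0.21805645, 0.21773658]), 'force': array([ 0.2047971 , -0.72895052, -0.75152065]), 'ft_torque': array([0.00238254, 0.00766998, 0.0051151 ]), 'opening': 0.03251117398048585, 'grasp_force': 30.35948932170868}
```

View pics/w4.png

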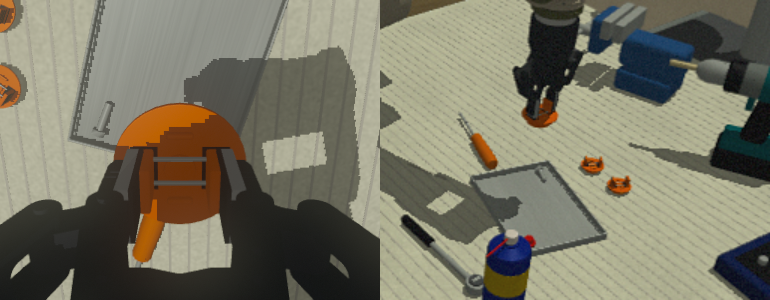

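The cap is held level in the fingers, flange around (180,160) in the left half, and is clear of the tray with 32.5 mm opening. Next I measure the cap in the tool frame and the neck.

Run:
```python
from h import *
z=np.load('w4.npz');p,d=z['p'],z['d'];c=bot.get_calibration('wrist')
hsv=cv2.cvtColor(p,cv2.COLOR_RGB2HSV)
m=((hsv[...,0]>3)&(hsv[...,0]<18)&(hsv[...,1]>150)&(hsv[...,2]>40))
ys,xs=np.nonzero(m); P=pts(np.c_[xs,ys],d,c); k=(P[:,2]>.15)&(P[:,2]<.3)&(np.hypot(P[:,0]-.519,P[:,1]-.218)<.05)
print(k.sum(),np.percentile(P[k,2],[5,50,95])); med=np.median(P[k,2])
f=k&(abs(P[:,2]-med)<.004);Q=P[f]
A=np.c_[Q[:,:2]-[.519,.218],np.ones(len(Q))]; print('plane',np.linalg.lstsq(A,Q[:,2],rcond=None)[0])
h=cv2.convexHull((Q[:,:2]*1000).astype(np.float32)).reshape(-1,2)
def fit(h):
    s=np.linalg.lstsq(np.c_[2*h,np.ones(len(h))],(h**2).sum(1),rcond=None)[0]; return s[:2],np.sqrt(s[2]+s[0]**2+s[1]**2)
print('cap hull x far half',fit(h[h[:,0]>519]),fit(h))
z=np.load('top0.npz');p,d=z['p'],z['d'];c=bot.get_calibration('top')
ys,xs=np.mgrid[178:228,378:424]; px=np.c_[xs.ravel(),ys.ravel()];P=pts(px,d,c)
k=(np.hypot(P[:,0]-.53,P[:,1]+.23)<.045)
print(np.histogram(P[k,2],np.arange(.06,.13,.004)))
r=k&(P[:,2]>.108)&(P[:,2]<.122); h=cv2.convexHull((P[r][:,:2]*1000).astype(np.float32)).reshape(-1,2); print('rim',fit(h),np.median(P[r,2]),r.sum())
# brass
hsv=cv2.cvtColor(p,cv2.COLOR_RGB2HSV); b=np.zeros(p.shape[:2],bool); b[178:228,388:414]=True
b&=(hsv[...,0]>12)&(hsv[...,0]<28)&(hsv[...,1]>130); print('brass px',np.argwhere(b).mean(0)[::-1],b.sum(),ray(np.argwhere(b).mean(0)[::-1],.104,c))
# stand plate dark
yy,xx=np.mgrid[165:255,355:432];px=np.c_[xx.ravel(),yy.ravel()];P=pts(px,d,c);k=(P[:,2]>.007)&(P[:,2]<.017)
R=cv2.minAreaRect((P[k][:,:2]*1000).astype(np.float32));print('plate',R)
```

```text
9329 [0.19931035 0.20050783 0.22216809]
plane [-0.01202994 -0.00021354  0.20063586]
cap hull x far half (array([518.79120833, 218.24395734]), np.float64(30.5286092156761)) (array([518.47066058, 218.28312846]), np.float64(30.753046082565717))
(array([ 20,  38,  27,  39,  56,  38,  76,  72,  19,  50, 125,  92, 124,
        83,   4,   0,   0]), array([0.06 , 0.064, 0.068, 0.072, 0.076, 0.08 , 0.084, 0.088, 0.092,
       0.096, 0.1  , 0.104, 0.108, 0.112, 0.116, 0.12 , 0.124, 0.128]))
rim (array([ 532.57847863, -230.47440944]), np.float64(32.170533978820856)) 0.11151542994817569 211
brass px [400.34857143 200.78285714] 175 [[ 0.5333909  -0.23139887  0.104     ]]
plate ((525.886474609375, -216.40194702148438), (233.0331268310547, 200.0362548828125), 5.4235334396362305)
```

Request:
play_rows(
  moves=[
    [[-0.8, 3, 0], 0],
    [[-1, 5.6, 0], 0],
    [[-1, 5.6, 0], 0],
    [[-1, 5.6, 0], 0],
    [[-1, 5.6, 0], 0],
    [[-1, 5.6, 0], 0],
    [[-1, 5.6, 0], 0],
    [[-0.2, 5.3, 0], 0],
    [[0, 3, 0], 0],
    [[0, 0, 0], 0],
  ],
)

```text
t: 7.1
tcp_pos: [0.4489, -0.2322, 0.2183]
orientation: [-0.0, 1.0, -0.002, -0.001]
force: [-0.2, 0.6, -1.7]
opening: 0.0321
grasp_force: 30.4
```

```bash
cat > neck.py <<'E'
from h import *
import sys
p,d,c=cap('wrist'); save(sys.argv[1],p); np.savez(sys.argv[1],p=p,d=d); s=bot.sense(); print(s['tcp_pos'],s['orientation'],s['opening'],s['force'])
def fit(h):
    s=np.linalg.lstsq(np.c_[2*h,np.ones(len(h))],(h**2).sum(1),rcond=None)[0]; return s[:2],np.sqrt(s[2]+s[0]**2+s[1]**2)
ys,xs=np.nonzero(d>0.05);P=pts(np.c_[xs,ys],d,c);k=np.hypot(P[:,0]-.5326,P[:,1]+.2305)<.042
k&=P[:,2]<.13
H=np.histogram(P[k,2],np.arange(.090,.13,.002));print(H)
r=k&(P[:,2]>.1095); Q=(P[r][:,:2]*1000).astype(np.float32); h=cv2.convexHull(Q).reshape(-1,2); print('rim z',np.median(P[r,2]),'outer',fit(h),r.sum(),Q.min(0),Q.max(0))
ct=fit(h)[0]; a=np.arctan2(*(Q-ct).T[::-1]); rr=np.hypot(*(Q-ct).T)
inn=np.array([Q[(np.digitize(a,np.linspace(-np.pi,np.pi,37))==i)][np.argmin(rr[np.digitize(a,np.linspace(-np.pi,np.pi,37))==i])] for i in range(1,37) if (np.digitize(a,np.linspace(-np.pi,np.pi,37))==i).any()])
print('inner',fit(inn))
E
python3 neck.py n1
```

```text
[ 0.44901321 -0.23090905  0.21846491] [-6.45840701e-04  9.99999124e-01 -9.77787417e-04 -6.15070151e-04] 0.03218719646567576 [ 0.11053002 -0.40698512 -0.47990331]
(array([ 110,    3,    0,    0,   16, 1828, 1483,    2,    6,  742, 3222,
        165,    0,    0,    0,    0,    0,    0,    0,    0]), array([0.09 , 0.092, 0.094, 0.096, 0.098, 0.1  , 0.102, 0.104, 0.106,
       0.108, 0.11 , 0.112, 0.114, 0.116, 0.118, 0.12 , 0.122, 0.124,
       0.126, 0.128, 0.13 ]))
rim z 0.11080556269088204 outer (array([ 534.63371774, -231.12735437]), np.float64(32.5386371835324)) 3842 [ 502.15134 -263.4961 ] [ 566.8684  -198.32703]
inner (array([ 534.72238336, -231.16749249]), np.float64(23.57444635486107))
```

View pics/n1.png

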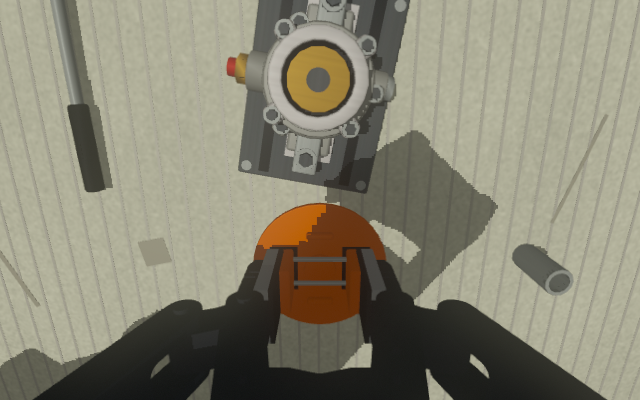

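The wrist view shows the neck at (318,80): bore radius 23.6 mm (as given), centre (534.7, -231.2), rim z about 111 mm. The cap is held clear at (320,265). I'll move above it and re-check.

Request:
play_rows(
  moves=[
    [[2, 0, 0], 0],
    [[3, 0, 0], 0],
    [[2.5, 0, 0.5], 0],
    [[1.1, 0, 1.5], 0],
    [[0, 0, 2], 0],
    [[0, 0, 1.4], 0],
    [[0, 0, 0.8], 0],
    [[0, 0, 0], 0],
    [[0, 0, 0], 0],
    [[0, 0, 0], 0],
  ],
)

```text
t: 8.4
tcp_pos: [0.5355, -0.231, 0.1579]
orientation: [0.0, 1.0, -0.0, 0.0]
force: [-1.5, 0.5, -0.3]
opening: 0.0324
grasp_force: 30.4
```

Run:
```python
from bench import bot
s=bot.sense();print(s['t'],s['tcp_pos'],s['force'],s['orientation'])
```

```text
8.4 [ 0.53549472 -0.23095839  0.15786373] [-1.48351508  0.46728659 -0.32789804] [ 3.06496969e-04  9.99999816e-01 -3.22675430e-04  4.11306680e-04]
```

Request:
play_rows(
  moves=[
    [[-0.04, 0.04, 0.4], 0],
    [[0, 0, 0.5], 0],
    [[0, 0, 0.4], 0],
    [[0, 0, 0.1], 0],
    [[0, 0, 0.1], 0],
    [[0, 0, 0], 0],
  ],
)

```text
t: 9.15
tcp_pos: [0.535, -0.2312, 0.1423]
orientation: [0.0, 1.0, -0.0, 0.0]
force: [-0.0, 0.0, -1.1]
opening: 0.0322
grasp_force: 30.4
```

Request:
play_rows(
  moves=[
    [[0, 0, 0.1], 0],
    [[0, 0, 0.1], 0],
    [[0, 0, 0.1], 0],
    [[0, 0, 0], 0],
  ],
)

```text
t: 9.65
tcp_pos: [0.5349, -0.2312, 0.1392]
orientation: [-0.0, 1.0, -0.0, -0.0]
force: [0.2, -0.6, -0.5]
opening: 0.0322
grasp_force: 30.4
```

Request:
play_rows(
  moves=[
    [[0, 0, 0.1], 0],
    [[0, 0, 0.1], 0],
    [[0, 0, 0.1], 0],
    [[0, 0, 0], 0],
  ],
)

```text
t: 10.15
tcp_pos: [0.5349, -0.2312, 0.1362]
orientation: [-0.0, 1.0, -0.0, -0.0]
force: [1.1, 0.1, -0.3]
opening: 0.0325
grasp_force: 30.4
```

Request:
play_rows(
  moves=[
    [[0, 0, 0.1], 0],
    [[0, 0, 0.1], 0],
    [[0, 0, 0], 0],
    [[0, 0, 0], 0],
  ],
)

```text
t: 10.65
tcp_pos: [0.535, -0.2312, 0.1345]
orientation: [0.0, 1.0, -0.0, 0.0]
force: [-0.7, 0.3, 0.8]
opening: 0.0323
grasp_force: 30.8
```

Request:
play_rows(
  moves=[
    [[0, 0, 0.1], 0],
    [[0, 0, 0.05], 0],
    [[0, 0, 0], 0],
    [[0, 0, 0], 0],
  ],
)

```text
t: 11.15
tcp_pos: [0.535, -0.2312, 0.1329]
orientation: [0.0, 1.0, -0.0, 0.0]
force: [-0.6, 0.8, 3.8]
opening: 0.0322
grasp_force: 31.1
```

Request:
play_rows(
  moves=[
    [[0, 0, 0.1], 0],
    [[0, 0, 0.05], 0],
    [[0, 0, 0], 0],
    [[0, 0, 0], 0],
  ],
)

```text
t: 11.65
tcp_pos: [0.535, -0.2312, 0.1314]
orientation: [0.0, 1.0, -0.0, 0.0]
force: [-1.0, 1.4, 4.1]
opening: 0.0325
grasp_force: 31.6
```

Request:
play_rows(
  moves=[
    [[0, 0, 0.1], 0],
    [[0, 0, 0], 0],
    [[0, 0, 0], 0],
  ],
)

```text
t: 12.02
tcp_pos: [0.5351, -0.2313, 0.1313]
orientation: [0.0, 1.0, -0.0, 0.0]
force: [-5.7, 1.7, 12.3]
opening: 0.0325
grasp_force: 33.3
```

The flange is at the hard stop: the TCP stalled at 131.3 mm, as predicted, with the force up from 4 to 12 N. I'll let the tabs out while still holding down.

Request:
play_rows(
  moves=[
    [[0, 0, 0.03], 0],
    [[0, 0, 0], 0],
    [[0, 0, 0], 0],
    [[0, 0, 0], 0],
    [[0, 0, 0], 0],
    [[0, 0, 0], 0],
  ],
  claw=68,
)

```text
t: 12.78
tcp_pos: [0.5349, -0.2312, 0.13]
orientation: [-0.0, 1.0, -0.0, -0.0]
force: [-0.8, 0.4, -1.2]
opening: 0.0583
grasp_force: 0.0
```

```bash
cat > chk.py <<'E'
from h import *
p,d,c=cap('wrist'); s=bot.sense(); print(s['t'],s['tcp_pos'],s['force'],s['opening'],s['grasp_force']); save('r1',p)
hsv=cv2.cvtColor(p,cv2.COLOR_RGB2HSV);m=((hsv[...,0]>3)&(hsv[...,0]<18)&(hsv[...,1]>150)&(hsv[...,2]>40))
ys,xs=np.nonzero(m); P=pts(np.c_[xs,ys],d,c); k=np.hypot(P[:,0]-.535,P[:,1]+.231)<.035
P=P[k];f=abs(P[:,2]-np.median(P[:,2]))<.003;Q=P[f];print('flange z',np.median(Q[:,2]),'tilt',np.linalg.lstsq(np.c_[Q[:,:2]-[.535,-.231],np.ones(len(Q))],Q[:,2],rcond=None)[0])
T=P[(P[:,2]>np.median(Q[:,2])+.018)&(P[:,2]<.15)]
if len(T)>20:
    l=T[:,1]>-.231; print('tab outer y',np.percentile(T[:,1],[1,99]),l.sum(),(~l).sum())
E
python3 chk.py
```

```text
12.825 [ 0.53494718 -0.23121545  0.1299952 ] [ 0.60804676  0.24410174 -0.28471592] 0.05814551020651607 0.0
flange z 0.11539700603758062 tilt [-0.00262775  0.00021132  0.11556283]
tab outer y [-0.25358469 -0.20939621] 619 661
```

View pics/r1.png

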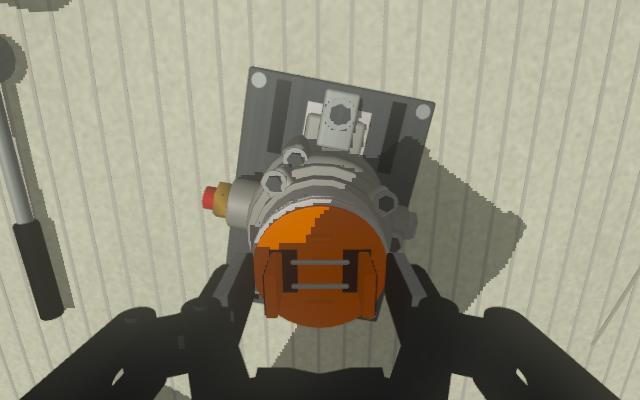

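The cap is level on the neck at (320,265). The tabs measure 44.2 mm apart (free), and the flange is lifted 1.5 mm by the plate, as expected when locked. Withdrawing upward.

Request:
play_rows(
  moves=[
    [[0, 0, -0.5], 0],
    [[0, 0, -1.5], 0],
    [[0, 0, -3], 0],
    [[0, 0, -3], 0],
    [[0, 0, -2], 0],
    [[0, 0, 0], 0],
    [[0, 0, 0], 0],
    [[0, 0, 0], 0],
  ],
)

```text
t: 13.82
tcp_pos: [0.5347, -0.2311, 0.2291]
orientation: [-0.0, 1.0, -0.0, -0.001]
force: [-0.2, -0.1, -0.3]
opening: 0.0584
grasp_force: 0.0
```

```bash
python3 chk.py
```

```text
13.875 [ 0.53475517 -0.23108657  0.22922644] [-0.47498566  0.12990039  0.71471212] 0.05785928615839291 0.0
flange z 0.11535313590776046 tilt [3.32013077e-04 1.14239426e-04 1.15491015e-01]
tab outer y [-0.2534462  -0.20930419] 225 234
```

```bash
python3 -c "
from bench import bot
print(bot.sign_off())"
```

```text
the job is handed in; nothing more can be done
None
```

The dust cap is seated level on the pump neck, with both tabs sprung out to 44 mm and the flange held about 1.5 mm up by the seal plate as expected when locked; the gripper is clear and the job was handed in at about 14 s, with no verdict shown.

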